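# Zero the densitometer and click the amber glass into the beam

### The job

Check the small white bench densitometer against its amber reference glass: while the filter slide still has its open window in the beam, press the blue zero button fully down and let it spring back up. Then take the slide by its black knob and slide it along its rail, to the left as you face the instrument's front, until you feel the detent ball click into the notch that puts the amber glass in the beam. Finish still gripping the knob firmly, holding the slide at rest in that notch for the reading, and leave everything else on the bench where it stands.

Things in the scene. Friction and masses are not known exactly. Their poses are not given: they have to be found in the camera images.
- densitometer: small white bench densitometer, fixed, 170 x 150 mm. Origin on the bench under it; own x from its front to its back, y to its left as you face the front, z up; turned 0.3 to 0.75 rad about z. Front apron x -100 to -42 mm, top z 24, with blue zero button left, dark display right; behind it two aluminium rails along y (tops z 48 and 51 mm) with the filter slide between
- head_top (a point): centre of the top of the white measuring head, 98 mm above the bench, at x 36, y 0 mm in the densitometer's frame; the head spans x 2 to 70, y -28 to 28 mm there and overhangs the slide, its black nose ending 10 mm above it
- filter_slide (a joint): slide position along the densitometer's y (left), m. 0: open window (27 mm long) centred in the beam; starts within 0.008 of that. +0.036: amber glass in the beam, ball in its notch; -0.036: green glass and its notch. Stops at -0.044 and +0.044. Drags with about 1.5 N and stays where left
- detent (a point): centre of the spring ball, 40.5 mm above the bench, at the slide's front edge; its aluminium block in front of it is 22 mm wide, top 48 mm above the bench. Ball force 10 N on 45 degree V notches 8 mm wide: from 4 mm before the centre it pulls the slide on into the notch, past it it holds back with 8 to 10 N; let loose within 3 mm of the centre the slide centres itself
- zero_button (a joint): travel of the zero button, m: 0 up, 0.005 fully down. A spring pushes it up: 1.5 N at the top, 5 N fully down, then a hard stop
- zero_button_top (a point): centre of the top face of the blue zero button (round cap 20 mm in diameter in a grey collar 36 mm in diameter), 41 mm above the bench when up, at x -76, y +46 mm in the densitometer's frame; pressed straight down
- knob_grip (a point): point to pinch the knob: on the axis of the upright round black knob (18 mm in diameter, 36 mm tall, fixed on the filter slide and moving with it), 11 mm below its top, 25 mm above the slide's top face, 68.5 mm above the bench; x -26 mm in the densitometer's frame, 28 mm in front of the head. Pinch from above, fingers closing along the rail
- amber_glass (a point): centre of the round amber glass (20 mm in diameter, in a black ring) in the slide's top face, on the right-hand part of the slide (36 mm to the right of the window's middle)
- beam (a point): point of the light beam at the height of the slide; 2.5 mm below the amber glass's centre when that glass sits in its notch
- note_block: block of yellow notes, 69 x 69 x 18 mm, loose, a bystander; origin centre of underside
- marker: black and white marker pen, 127 mm long, 12 mm thick, lying on the note block, a bystander; origin centre of underside
- vial_amber: small brown medium bottle with white cap, 24 mm in diameter, 55 mm tall, standing behind the black aspirator, a bystander; origin centre of underside
- vial_white: small white medium bottle, 24 mm in diameter, 55 mm tall, standing beside the brown one, a bystander; origin centre of underside
- forceps: fine steel forceps, 113 mm long, 8 mm high, lying between the large white photometer and the black aspirator, a bystander; origin centre of underside
- bench_timer: white bench timer with grey display, 36 x 68 x 54 mm, near the front edge of the bench on the right, a bystander; origin centre of underside

How it is judged (in metres and radians):
On the way, in this order (a step that is already met when the one before it is completed fails the run):
1. with the open window still in the beam, the zero button is pressed fully down (value of joint zero_button above 0.0042 m and value of joint filter_slide between -0.012 and 0.012 m), for 0.05 s.
2. the zero button has sprung back up, the open window still in the beam (value of joint zero_button below 0.001 m and value of joint filter_slide between -0.012 and 0.012 m), for 0.05 s.
At the end, for the whole second after the job is handed in: the slide rests in the amber glass's notch (within 2 mm of its centre, amber glass in the beam), the zero button is up, and the fingers still pinch the knob (more than 12 N on it, the grip point within 25 mm of the tool point) (value of joint filter_slide between 0.034 and 0.038 m and horizontal distance between amber_glass and beam below 0.003 m and velocity of joint filter_slide between -0.004 and 0.004 m/s and value of joint zero_button below 0.001 m and contact force between the fingers and filter_slide_c4 above 12 N and distance between the grasp point and knob_grip below 0.025 m); the arm keeps its last pose, push and grip.
It fails at once if a bystander on the bench is pushed more than 20 mm from its place (distance of any of note_block, marker, vial_amber, vial_white, forceps, bench_timer from where it was at the start of the episode above 0.02 m).
It also fails if it takes over 45 s, if anything falls off the work surface, if the arm or the gripper's body presses on something with over 40 N, if the wrist force passes 120 N, or if a joint passes its speed limit or range.

### The arm

A 6-joint arm with a two-finger parallel gripper is mounted at the origin on a cart in front of the work surface, level with it; the furniture and walls round the work are solid. World frame = base frame: x ahead of the robot, y to its left, z up, the work surface at z = 0. Lengths are in m, angles in degrees, forces in N, time in s.
With the tool pointing down it reaches from about 0.3 to 0.75 m from the base axis. Payload 8.5 kg.
Tool frame: the origin (TCP) lies between the finger pads, 19 mm behind the fingertips; this is the grasp point; z points along the fingers, y is the line along which they close (so a half turn about z gives the same grasp; the last joint's range is limited). The gripper opens to 85 mm and grips with 20 to 120 N. Pads are 22 mm wide; open, the fingers measure 114 mm over their backs; the gripper's body (76 mm by 85 mm) begins 54 mm behind the grasp point. The pads swing forward as they close: fully open they stand 13 mm farther back than shut.
Start: joints at [61.977, 21.807, 74.336, -0, 83.858, -12.336], TCP at [0.149, 0.529, 0.25] pointing down, gripper open.
Joint ranges: [-178.18, 178.18], [-50.72, 133.34], [12.68, 142.11], [-81.47, 261.47], [9.98, 163.14], [-165.26, 165.26]. Speed limits (degrees/s): [136.94, 136.94, 180, 180, 180, 180].

### API

Orientations are given as [roll, pitch, yaw] about the fixed x, y, z axes, in that order (R = Rz(yaw) Ry(pitch) Rx(roll)).
In Python, from workcell import env gives the robot as it stands. Calls block until the motion is done:
- env.move_to(position, orientation): joint-space move of the TCP to a pose.
- env.line_to(position, ori=None, speed=0.15, force_limit=None): straight line of the TCP; ori=None keeps the orientation; speed is the mean speed in m/s. With force_limit (N) it stops when the force on the tool has changed by that much, and returns True; else False.
- env.move_j(angles): joint-space move.
- env.grip(opening): finger opening in m; the grip force is fixed at half the most; returns when the fingers have stopped.
- env.hold(seconds).
- env.inverse_kinematics(position, orientation): joint angles nearest the present ones, or None.
- env.read_state(): the state.
- env.snapshot(name): name is "scene" or "top"; returns a dict with "img" (480x640x3 uint8, red, green, blue), "fx", "fy", "cx", "cy" (pixels), "k1" (the pictures are not rectified: a ray, as slopes to the right and down, at radius r is drawn at 1 + k1 r^2 times it, then the intrinsics apply), "xyz" and "orientation" of the camera in the world. Camera axes: x right, y up, looking along -z (the intrinsics and any distortion apply to the point x, -y, -z); pixel columns grow to the right and rows downward; lengths in m; the calibration is good to about 2 mm. A picture is of the moment at which its call begins. There is no depth.
A pose or a line that the arm cannot do raises env.MotionError and nothing moves.
- env.hand_in(): hands the job in; it is judged then, once.
The state is a dict: "clock": time; "joint_positions": joint angles; "joint_velocities": joint speeds; "joint_torque": joint torques, N m; "ee_pos": TCP position; "tool_rot": TCP orientation; "contact_force": force on the tool from outside, world axes, zero at the start; "ft_torque": the same for the moment, N m; "finger_gap": finger opening in m; "grasp_force": force on a finger pad.
Only numpy, scipy, OpenCV 4.12 (cv2) and the standard library are available. Lean on these libraries where they do the work, as an engineer would, in place of code of your own. Each camera call takes 0.05 s, during which the arm holds its last target. There are 200 camera calls.

## Working session

There is one attempt and no reset: what is moved stays moved. The work goes in short steps, each a Python script; the robot and the scene stay as the last script left them, time stands still between calls to the robot, and variables do not carry over. Pictures are saved under pics/ and viewed, at most 10 in all, crops included, and the job is handed in when it is done.

```bash
mkdir -p pics; cat > h.py <<'E'
import numpy as np, cv2
from scipy.spatial.transform import Rotation as R
def rot(o):
    o=np.array(o,float)
    return o if o.shape==(3,3) else R.from_euler('xyz',o,degrees=True).as_matrix()
def ray(s,u,v):
    K=np.array([[s['fx'],0,s['cx']],[0,s['fy'],s['cy']],[0,0,1.]])
    p=cv2.undistortPoints(np.array([[[u,v]]],float),K,np.array([s['k1'],0,0,0.]))[0,0]
    return np.array(s['xyz']),rot(s['orientation'])@np.array([p[0],-p[1],-1.])
def onplane(s,u,v,z):
    o,d=ray(s,u,v); return o+d*(z-o[2])/d[2]
def pix(s,P):
    q=rot(s['orientation']).T@(np.array(P)-np.array(s['xyz'])); x,y=q[0]/-q[2],-q[1]/-q[2]
    k=1+s['k1']*(x*x+y*y); return s['cx']+s['fx']*x*k, s['cy']+s['fy']*y*k
E
python3 - <<'E'
from workcell import env
import cv2,pickle
S={}
for n in("scene","top"):
    s=env.snapshot(n);S[n]=s
    cv2.imwrite(f"pics/{n}0.png",s['img'][:,:,::-1]); print(n,{k:v for k,v in s.items() if k!='img'})
pickle.dump(S,open('s0.pkl','wb')); print(env.read_state())
E
```

```text
scene {'fx': 575.922076197605, 'fy': 575.922076197605, 'cx': 312.20562062187963, 'cy': 246.48445722023953, 'k1': -0.016700780562352132, 'xyz': array([0.23313231, 0.7226795 , 0.73796545]), 'orientation': array([  50.35134901,   -1.162969  , -153.26926035])}
top {'fx': 595.7869018045596, 'fy': 595.7869018045596, 'cx': 314.8101232460055, 'cy': 239.806201568726, 'k1': -0.10265252809427709, 'xyz': array([0.39069563, 0.0408827 , 1.32754765]), 'orientation': array([  7.30862973,  -0.24957515, -89.51446288])}
{'clock': 0.1, 'joint_positions': array([ 6.19763062e+01,  2.18388185e+01,  7.43792216e+01,  2.02585075e-03,
        8.38572976e+01, -1.23362657e+01]), 'joint_velocities': array([-0.02451506, -0.07806984, -0.15745423,  0.12028594,  0.07071319,
        0.11373697]), 'joint_torque': array([ 3.37689351e-03, -4.49222374e+01, -2.31658870e+01, -2.67731493e-04,
        3.67176734e-03, -1.04134941e-05]), 'ee_pos': array([0.14860214, 0.52930616, 0.24946467]), 'tool_rot': array([-1.79926832e+02, -1.80632208e-02,  1.64312342e+02]), 'contact_force': array([ 0.37307173, -0.08437657,  1.21395503]), 'ft_torque': array([ 0.02519589, -0.01934235, -0.022411  ]), 'grasp_force': 0.0, 'finger_gap': 0.08565130345573105}
```

View pics/scene0.png

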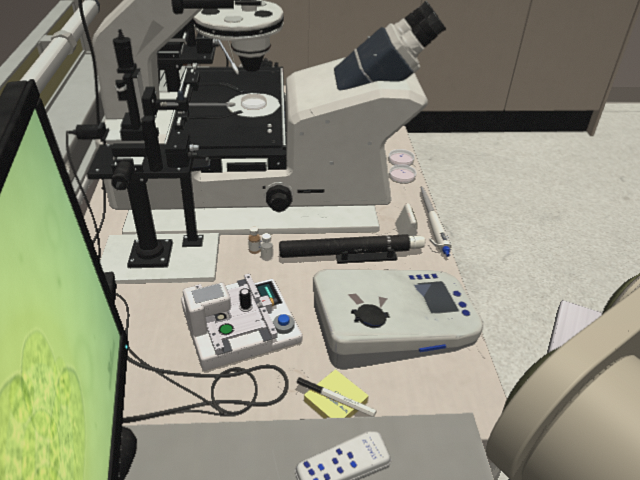

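View pics/top0.png

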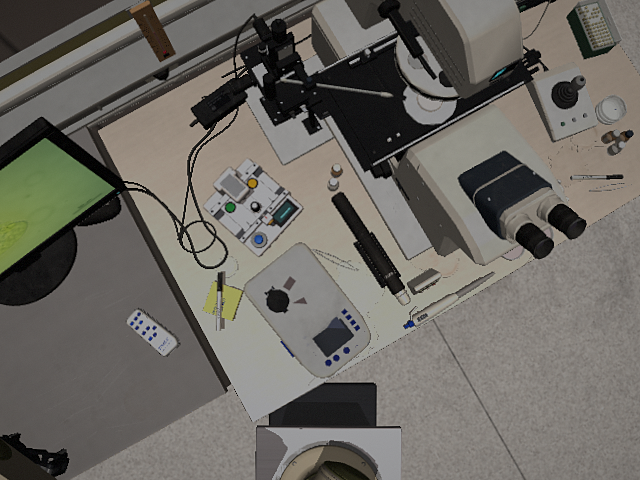

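The scene view shows the densitometer near (240,320), with the button at (284,322) and the knob at (245,298). In the top view the button is at about (259,239), the knob at (255,206), green at (230,207) and amber at (252,183). Next I'll locate these precisely.

```bash
cat > m.py <<'E'
import pickle,sys
from h import *
def blob(s,box,lo,hi):
    x0,y0,x1,y1=box; hsv=cv2.cvtColor(s['img'][y0:y1,x0:x1],cv2.COLOR_RGB2HSV)
    m=cv2.inRange(hsv,np.array(lo),np.array(hi)); n,l,st,c=cv2.connectedComponentsWithStats(m)
    if n<2:return None
    i=1+np.argmax(st[1:,4]); return c[i][0]+x0,c[i][1]+y0,st[i,4]
E
python3 - <<'E'
from m import *
S=pickle.load(open('s0.pkl','rb'));T=S['top'];C=S['scene']
tb=(200,155,310,260);cb=(180,270,305,370)
for n,lo,hi,z in(('blue',(105,120,60),(125,255,255),.041),('green',(50,100,40),(85,255,255),.0435),('amber',(14,120,80),(30,255,255),.0435),('black',(0,0,0),(179,120,45),.0795)):
    for s,b in((T,tb),(C,cb)):
        r=blob(s,b,lo,hi); print(n,r,r and onplane(s,r[0],r[1],z).round(4))
a=cv2.resize(T['img'][155:260,200:310],None,fx=5,fy=5,interpolation=3)
b=cv2.resize(C['img'][270:370,180:305],None,fx=5,fy=5,interpolation=3)
cv2.imwrite('pics/ct.png',a[:,:,::-1]);cv2.imwrite('pics/cs.png',b[:,:,::-1])
E
```

```text
blue (np.float64(258.33898305084745), np.float64(239.08474576271186), np.int32(59)) [0.5562 0.1597 0.041 ]
blue (np.float64(283.0515463917526), np.float64(319.4742268041237), np.int32(97)) [0.5566 0.1555 0.041 ]
green (np.float64(229.8125), np.float64(206.859375), np.int32(64)) [0.6266 0.2236 0.0435]
green (np.float64(225.63829787234042), np.float64(328.67021276595744), np.int32(94)) [0.6272 0.2182 0.0435]
amber (np.float64(252.03030303030303), np.float64(182.87878787878788), np.int32(66)) [0.6806 0.1761 0.0435]
amber (np.float64(271.75), np.float64(301.0), np.int32(16)) [0.5929 0.1293 0.0435]
black (np.float64(284.6981132075472), np.float64(213.70440251572327), np.int32(159)) [0.6061 0.1012 0.0795]
black (np.float64(244.97826086956522), np.float64(300.57246376811594), np.int32(138)) [0.6127 0.1793 0.0795]
```

View pics/ct.png

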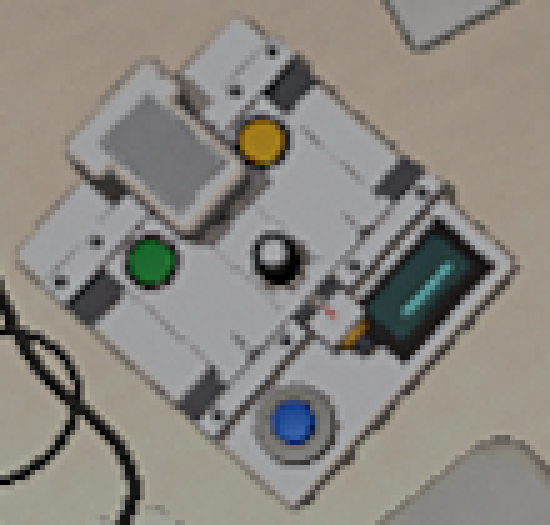

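View pics/cs.png

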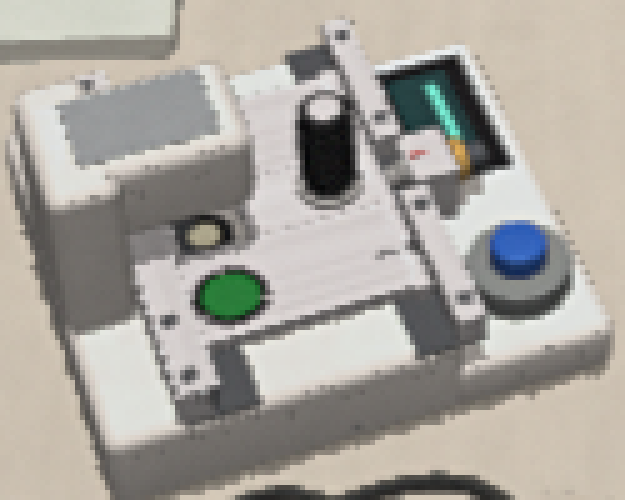

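Both crops show the button, glasses and knob clearly. The knob's top face is at about (256.2,204.2) in the top view and (244.8,290.8) in the scene view. Next I'll triangulate, then hover over the button.

```bash
python3 - <<'E'
from m import *
from workcell import env
S=pickle.load(open('s0.pkl','rb'));T=S['top'];C=S['scene']
P={}
for n,a,b,z in(('btn',(258.3,239.1),(283.4,318.2),.041),('green',(229.8,206.9),(225.6,328.7),.0435),('knob',(256.2,204.2),(244.8,290.8),.0795)):
    A,B=onplane(T,*a,z),onplane(C,*b,z);P[n]=(A+B)/2;print(n,A.round(4),B.round(4))
d=P['knob']-P['btn']
for th in (.75,.80,.85):
    c,s=np.cos(th),np.sin(th); print(th,'knob-btn dev (exp .050,q-.046):',(c*d[0]+s*d[1]).round(4),(-s*d[0]+c*d[1]).round(4))
    e=P['green']-P['btn'];print('  green-btn (q-.010)',(c*e[0]+s*e[1]).round(4),(-s*e[0]+c*e[1]).round(4))
for y in(48,-132):
    print(y,env.inverse_kinematics([*P['btn'][:2],.12],[180,0,y]))
print(P)
E
```

```text
btn [0.5562 0.1598 0.041 ] [0.5575 0.1528 0.041 ]
green [0.6265 0.2237 0.0435] [0.6272 0.2183 0.0435]
knob [0.6261 0.1623 0.0795] [0.6248 0.1603 0.0795]
0.75 knob-btn dev (exp .050,q-.046): 0.0537 -0.0431
  green-btn (q-.010) 0.0953 -0.0004
0.8 knob-btn dev (exp .050,q-.046): 0.0514 -0.0458
  green-btn (q-.010) 0.0952 -0.0052
0.85 knob-btn dev (exp .050,q-.046): 0.0491 -0.0483
  green-btn (q-.010) 0.0948 -0.0099
48 [ 3.95496476e+00  3.15701041e+01  8.08302158e+01 -2.54444375e-14
  6.75996802e+01  4.59549648e+01]
-132 [   3.95496476   31.57010405   80.83021578    0.           67.59968017
 -134.04503524]
{'btn': array([0.55682053, 0.15627739, 0.041     ]), 'green': array([0.6268419 , 0.22098029, 0.0435    ]), 'knob': array([0.62548491, 0.16128129, 0.0795    ])}
```

```bash
python3 - <<'E'
from m import *
from workcell import env
env.move_to([.556,.157,.16],[180,0,48]); env.grip(0.0); env.line_to([.556,.157,.075])
st=env.read_state();print(st['ee_pos'],st['contact_force'],st['finger_gap'],st['clock'])
s=env.snapshot('scene');pickle.dump(s,open('s1.pkl','wb'))
print(pix(s,st['ee_pos']-[0,0,.019]))
b=cv2.resize(s['img'][210:370,170:330],None,fx=3.7,fy=3.7,interpolation=3)
cv2.imwrite('pics/h1.png',b[:,:,::-1])
E
```

```text
[0.55650697 0.15702141 0.0757524 ] [-0.4217993  -0.62478627  0.25715099] 0.00021910267403783059 3.6
(np.float64(282.5266243873948), np.float64(313.4110785332158))
```

View pics/h1.png

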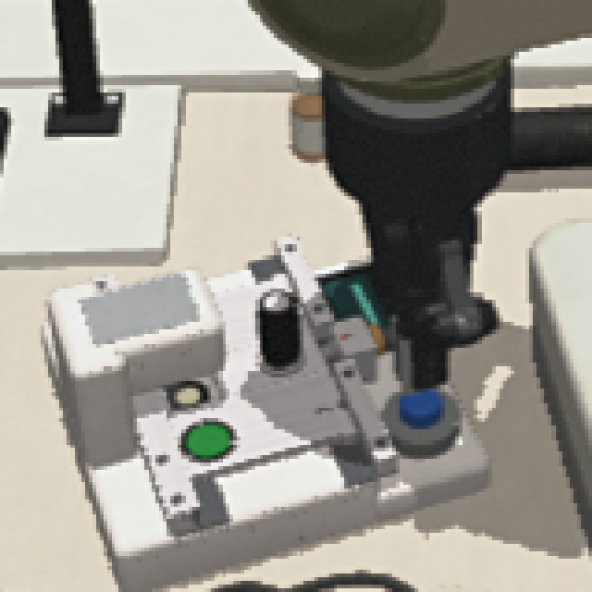

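The closed fingertips are just above the blue cap at crop (428,388), about 3 px right of prediction. The scene camera is therefore biased toward −y and the top view is the better one, so I shift +2 mm in y and press.

```bash
python3 - <<'E'
from m import *
from workcell import env
env.line_to([.556,.159,.066])
hit=env.line_to([.556,.159,.050],speed=.015,force_limit=14)
st=env.read_state();print(hit,st['ee_pos'],st['contact_force'])
env.hold(.2);st=env.read_state();print(st['ee_pos'],st['contact_force'])
T=env.snapshot('top')
env.line_to([.556,.159,.066],speed=.05);print(env.read_state()['contact_force'])
env.line_to([.556,.159,.13]);env.line_to([.5,.16,.22]);env.grip(.085)
st=env.read_state();print(st['ee_pos'],st['clock'],st['contact_force'])
s=env.snapshot('scene');pickle.dump((T,s),open('s2.pkl','wb'))
b=cv2.resize(s['img'][210:370,170:330],None,fx=3.7,fy=3.7,interpolation=3)
cv2.imwrite('pics/h2.png',b[:,:,::-1])
E
```

```text
True [0.55621875 0.15901165 0.05873979] [-0.85304351 -0.57932154  7.51031651]
[0.55620901 0.15899689 0.05872019] [-2.21183602 -0.56999115  8.56243062]
[0.51583297 0.75465659 0.30374712]
[0.50000192 0.15999709 0.22003015] 7.3167 [ 0.23755299 -0.17722819  0.30296951]
```

View pics/h2.png

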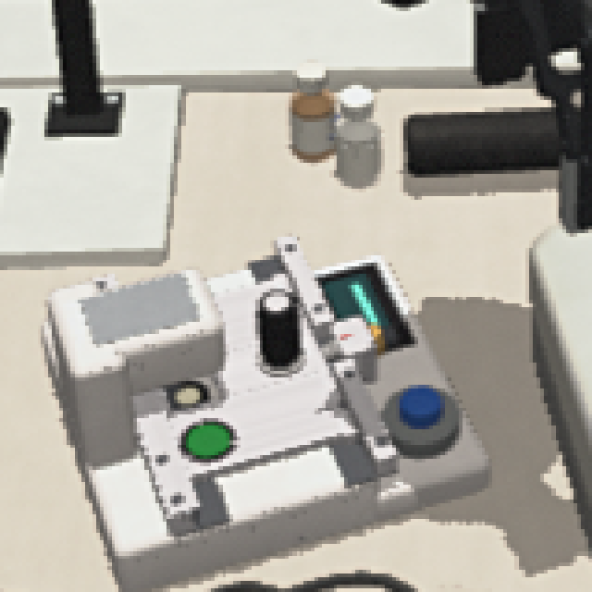

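The button is up and nothing else has moved. Contact stiffened at z=0.0587, earlier than I expected, so I'll press again in small steps and read the force profile to confirm full travel.

```bash
python3 - <<'E'
from m import *
from workcell import env
env.grip(0);env.line_to([.556,.159,.10],speed=.25);env.line_to([.556,.159,.069])
for z in np.arange(.068,.0525,-.001):
    env.line_to([.556,.159,z],speed=.03);env.hold(.1)
    st=env.read_state();print(round(z,4),st['ee_pos'][2].round(5),st['contact_force'].round(2))
    if st['contact_force'][2]>20:break
s=env.snapshot('scene')
env.line_to([.556,.159,.075]);print(env.read_state()['clock'])
b=cv2.resize(s['img'][270:370,230:330],None,fx=5.5,fy=5.5,interpolation=3)
cv2.imwrite('pics/h3.png',b[:,:,::-1])
E
```

```text
0.068 0.06854 [0.97 0.51 0.16]
0.067 0.06695 [ 0.21 -0.67 -0.22]
0.066 0.06595 [ 0.08 -0.75  0.09]
0.065 0.06498 [0.89 0.3  0.39]
0.064 0.06399 [-1.   -0.68  0.42]
0.063 0.06313 [0.1  0.93 1.62]
0.062 0.06208 [0.63 0.48 2.93]
0.061 0.06107 [ 0.31 -0.57  2.16]
0.06 0.06009 [0.11 0.13 4.31]
0.059 0.05906 [0.68 0.67 5.35]
0.058 0.05868 [-1.39 -0.19  9.96]
0.057 0.05853 [-4.03 -0.56 17.42]
0.056 0.05841 [-6.47 -0.91 25.5 ]
14.05
```

View pics/h3.png

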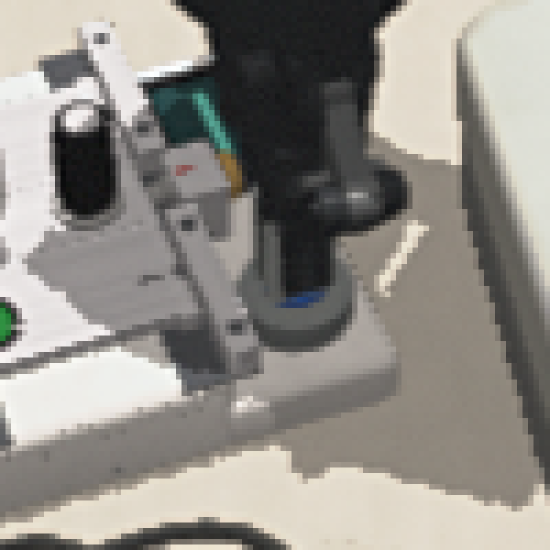

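The force rises linearly from 0.0635 to 0.0587 and then hits the hard stop, and the cap is seen flush in its collar. That is the full 5 mm, so the press is confirmed. Next is gripping the knob.

```bash
python3 - <<'E'
from m import *
from workcell import env
th=.84;d=np.array([-np.sin(th),np.cos(th),0]);k=np.array([.626,.163,.073]);o=[180,0,np.degrees(th)]
env.line_to([.556,.159,.16],speed=.25);env.grip(.085)
env.line_to([k[0],k[1],.16],o,speed=.2)
print(env.line_to(k,speed=.08,force_limit=8));st=env.read_state();print(st['ee_pos'],st['contact_force'])
env.grip(0.0);st=env.read_state();print(st['finger_gap'],st['grasp_force'],st['contact_force'],st['clock'])
s=env.snapshot('scene');t=env.snapshot('top')
b=cv2.resize(s['img'][230:370,170:330],None,fx=4,fy=4,interpolation=3)
cv2.imwrite('pics/h4.png',b[:,:,::-1])
E
```

```text
False
[0.62628079 0.16302521 0.07358497] [ 0.47751884  0.25816212 -0.4805253 ]
0.016445610575836274 58.45808386802673 [-2.59162648  1.23390063  4.39237352] 17.7
```

View pics/h4.png

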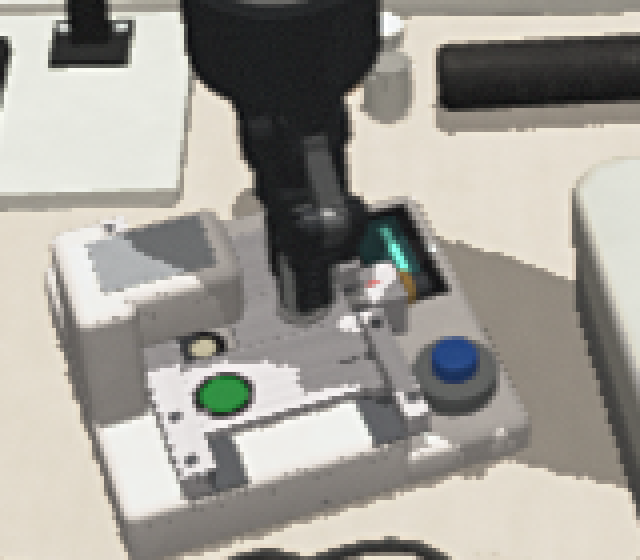

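The fingers hold the knob at 58 N, and the slide is still near open. Next I slide it left with force readout.

```bash
python3 - <<'E'
from m import *
from workcell import env
th=.84;d=np.array([-np.sin(th),np.cos(th),0]);n=np.array([np.cos(th),np.sin(th),0])
k=np.array([.626,.163,.0735])
env.line_to(k+d*.027,speed=.04);env.hold(.1)
for a in np.arange(.028,.0435,.001):
    env.line_to(k+d*a,speed=.02);env.hold(.12)
    st=env.read_state();f=st['contact_force'];print(round(a,4),((st['ee_pos']-k)@d*1e3).round(2),'F along',(f@d).round(2),'across',(f@n).round(2),'z',f[2].round(2))
    if f@d<-7 and a>.033:break
print(st['clock'],st['finger_gap'],st['grasp_force'])
s=env.snapshot('scene');t=env.snapshot('top');pickle.dump((t,s),open('s5.pkl','wb'))
E
```

```text
0.028 27.84 F along -3.27 across -3.55 z 1.37
0.029 28.67 F along -4.78 across -3.25 z 1.45
0.03 29.98 F along -2.92 across -4.5 z 0.29
0.031 30.76 F along -4.2 across -4.6 z 0.21
0.032 32.07 F along -2.31 across -4.65 z 0.95
0.033 32.88 F along -4.51 across -4.74 z 1.02
0.034 34.19 F along -2.32 across -5.13 z 1.18
0.035 35.62 F along 0.67 across -5.34 z 2.05
0.036 37.34 F along 3.75 across -4.81 z 3.85
0.037 37.92 F along 2.03 across -5.44 z 3.7
0.038 38.11 F along -2.05 across -5.51 z 1.43
0.039 38.28 F along -5.73 across -4.9 z 0.18
0.04 38.48 F along -9.44 across -5.22 z -1.29
23.4917 0.016035680437520638 58.997610211372375
```

The pull-in starts at 34–35 mm and the slide is held back from 38 mm, so the notch centre is at 38.0 mm of tool travel. I'll relax to near-zero rail force and check with the green-glass displacement.

```bash
python3 - <<'E'
from m import *
from workcell import env
th=.84;d=np.array([-np.sin(th),np.cos(th),0]);k=np.array([.626,.163,.0735])
env.line_to(k+d*.0376,speed=.02);env.hold(.5)
st=env.read_state();f=st['contact_force'];print(((st['ee_pos']-k)@d*1e3).round(2),(f@d).round(2),f.round(2),st['grasp_force'],st['clock'],abs(st['joint_velocities']).max())
s=env.snapshot('scene');s0=pickle.load(open('s0.pkl','rb'))['scene']
A=[]
for q in(s0,s):
    r=blob(q,(170,270,305,390),(50,100,40),(85,255,255));A.append(onplane(q,r[0],r[1],.0435));print(r)
e=A[1]-A[0];print('green moved along',e@d,np.linalg.norm(e))
b=cv2.resize(s['img'][230:370,170:330],None,fx=4,fy=4,interpolation=3)
cv2.imwrite('pics/h5.png',b[:,:,::-1])
E
```

```text
38.01 -0.47 [-3.35 -4.45  1.97] 59.507641196250916 24.3583 0.06524960072570021
(np.float64(225.63829787234042), np.float64(328.67021276595744), np.int32(94))
(np.float64(232.0891089108911), np.float64(345.1782178217822), np.int32(101))
green moved along 0.036970004497840665 0.03697408693849953
```

View pics/h5.png

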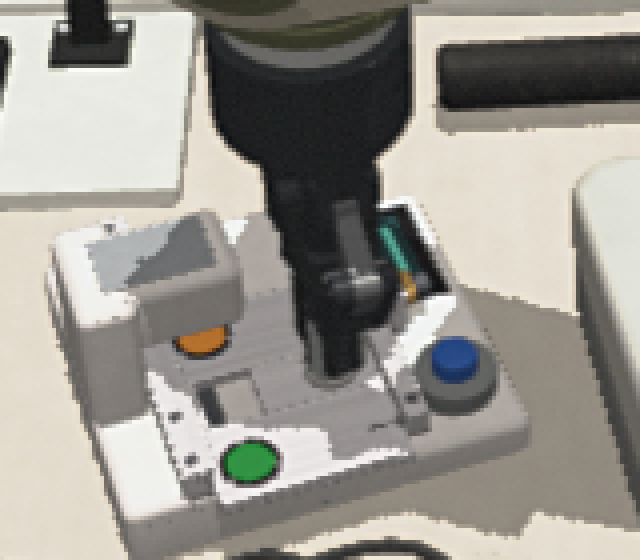

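The amber glass is under the head at crop (203,335) and the green glass has moved 37 mm. The button is up, the grip is 59 N, and the slide rests in the notch with about 0.5 N along the rail.

```bash
python3 -c "
from workcell import env
print(env.hand_in())"
```

```text
the job is handed in; nothing more can be done
None
```

The job is handed in, no verdict returned: the zero button was pressed fully and sprang back (a second press confirmed full travel), and the slide rests in the amber notch with the knob gripped at about 59 N; no bystander was seen to move, though I ran no final position check on them.

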